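# Set the drying air, lock it and hold the painted tag before the nozzle

### The arm

A 6-joint arm with a two-finger parallel gripper is mounted at the origin on the work surface. World frame = base frame: x ahead of the robot, y to its left, z up, the work surface at z = 0. Lengths are in m, angles in rad, forces in N, time in s.
With the tool pointing down it reaches from about 0.375 to 0.9 m from the base axis. Payload 3.1 kg.
Tool frame: the origin (TCP) lies at the very end of the fingers, on their centre line; the grasp point (between the pads) lies 19 mm behind it; z points along the fingers, y is the line along which they close (so a half turn about z gives the same grasp; the last joint's range is limited). The gripper opens to 85 mm and grips with 20 to 120 N. Pads are 22 mm wide; open, the fingers measure 114 mm over their backs; the gripper's body (76 mm by 85 mm) begins 54 mm behind the grasp point. The pads swing forward as they close: fully open they stand 13 mm farther back than shut.
Start: joints at [-1.359, 0.527, 1.433, -0, 1.181, -0.178], TCP at [0.238, -0.578, 0.203] pointing down, gripper open.
Joint ranges: [-3.08, 3.08], [-0.75, 2.2], [0.22, 2.44], [-1.43, 4.57], [0, 2.65], [-2.85, 2.85]. Speed limits (rad/s): [2.79, 2.79, 3.14, 3.14, 3.14, 3.14].

### API

Orientations are given as a unit quaternion [x, y, z, w].
In Python, from station import manip, vision gives the robot as it stands.
- The arm moves only by the tool drive_tool, never from a script. Its argument "deltas" is a list that holds one entry, the list of rows, each a list of 4 numbers: the shift along the tool's x, y, z in mm, then the turn about the tool's z in rad. A call has 1 to 5 rows; each row is the pose to reach, as a shift and turn from the pose commanded when the call began, along the tool's axes at that moment; what a row does not reach only later rows make up. A row lasts 1/12 s, in which the tool goes at most 41.7 mm and 7.16 degrees, less where a joint would pass 70% of its speed; a pose out of reach is approached as far as the arm can. A call with a gripper value outside its range is refused whole. "jaw" is the finger opening in mm, from 0 to 85.4, set as the call begins (left out, the last holds). The fingers move at their own pace and stop on an object; "force" is the grip in N (left out, the last holds). Time passes only in rows, so rows that repeat a pose let the fingers close. It gives the time, the measured TCP pose, the force, the opening and the grip force at its end, in the units of the state.
- manip.sense(): the state, without advancing time (a new reading comes with each control period).
- vision.snapshot(name): name is "scene" or "top"; returns the picture (420x560x3 uint8, red, green, blue); there is no depth.
- vision.camera_model(name): a dict with "camera_matrix" (3x3 intrinsics, pixels), "rvec" (rotation vector, rad) and "tvec" (3), from world to camera coordinates, as OpenCV has them. Camera axes: x right, y down, z forward; pixel columns grow to the right and rows downward; lengths in m; the calibration is good to about 2 mm. A picture is of the moment at which its call begins. camera_model takes no time and is no camera call.
- manip.sign_off(): hands the job in; it is judged then, once.
The state is a dict: "t": time; "q": joint angles; "qd": joint speeds; "tau": joint torques, N m; "tcp_pos": TCP position; "tool_rot": TCP orientation; "force": force on the tool from outside, world axes, zero at the start; "ft_torque": the same for the moment, N m; "finger_gap": opening from 0.0 (shut) to 1.0 (fully open); "gripper_force": force on a finger pad.
Only numpy, scipy, OpenCV 4.12 (cv2) and the standard library are available. Lean on these libraries where they do the work, as an engineer would, in place of code of your own. Each camera call takes 0.05 s, during which the arm holds its last target. There are 200 camera calls.

### The job

First turn the black air knob until its white pointer is within the green band, let go, and slide the red lock fully home around the knob's neck. Then take the freshly painted blue tag from the drying rack by its bare wooden handle, keeping the fingers off the wet paint, and hold it in the air in front of the drying nozzle: handle up and upright, painted face square to the nozzle, the middle of the painted face level with the nozzle's centre and straight above the yellow cross on the stand. Finish while still holding it there, the pointer still in the band and the lock still home; leave the other two tags and the paint jars where they are.

Things in the scene. Friction and masses are not known exactly. Their poses are not given: they have to be found in the camera images.
- regulator: Grey air-regulator panel fixed on the table, flat top (deck) 45 mm above the table. Origin on the table directly under the knob's axis; z up. The panel reaches 55 mm to either side along its x, from -60 to +170 mm along its y; its x axis points roughly away from the robot, and its +y end carries the lock.
- knob (a joint): Angle of the knob about the vertical axis over the regulator's origin, rad, growing CLOCKWISE seen from above. At 0 the white pointer points along the regulator's +x. Limits -1.2 to 1.2; starts between -0.8 and -0.4; needs about 0.06 N m and stays where it is left.
- knob_grip (a point): Grip point on the knob: black upright bar 50 mm long (along the pointer), 14 mm thick, from 26 to 60 mm above the deck (top 105 mm above the table), on a neck 20 mm across; under it a flange of 52 mm diameter. The point is on the axis, 48 mm above the deck; its x axis points along the pointer.
- pointer (a point): Tip of the white pointer, 30 mm from the knob's axis, 4 mm above the deck; turns with the knob. A white line on top of the bar shows the same direction.
- mark: White disc of 88 mm diameter, fixed on the deck around the knob, with a green band 12.5 mm wide on its rim, 37 mm from the axis, which covers about 0.17 rad to either side of its middle. Origin on the knob's axis at deck height; its +x axis points to the middle of the green band, 0.05 to 0.6 rad clockwise from the regulator's +x. The knob angle wanted is thus regulator yaw minus mark yaw.
- lock (a joint): Travel of the red lock in m: 0 fully open, 0.045 fully home (home counts from 0.040). It slides along the regulator's -y, towards the knob, starts at 0 to 0.006, and takes about 2 N; it stays where it is left.
- lock_tab (a point): Middle of the red upright tab on the lock, 40 mm above the deck, to push or pinch from above: 12 mm thick along the slide (regulator y), 32 mm wide across it, from 17 to 51 mm above the deck (top 96 mm above the table). It is 140 mm from the knob's axis when open, 95 mm when home. The lock's fork runs low, 12 to 18 mm above the deck, and passes under the knob's bar.
- rack: Brown wooden drying rack, 60 x 250 x 34 mm, fixed on the table, three slots in a row along its y at -80, 0 and +80 mm, each 11.5 x 51.5 mm and 22 mm deep. The tags' handles reach 143 mm above the table. Origin: centre of its underside; x roughly away from the robot.
- tag_blue: The tag to present: wooden, 131 mm tall, 50 mm wide (y), 10 mm thick (x), 30 to 65 g, standing with its lowest 22 mm in a slot of the rack (any of the three), its foot 12 mm above the table. Origin: centre of its underside; z up along the tag; the blue paint is on its +x face, which in the rack looks along the rack's +x, away from the robot (the tag's axes are then parallel to the rack's).
- tag_blue_paint: The wet blue paint of that tag (blue front with a white flower), from 26 to 80 mm above the tag's underside, full width; the +x face. The fingers must not touch it. Origin and axes are those of the tag (underside centre).
- tag_blue_face (a point): Middle of the painted blue face, 55 mm above the tag's underside, on the +x face (5 mm from the tag's mid-plane).
- tag_blue_handle (a point): Grip point on the bare handle: the handle is 24 mm wide (y), 10 mm thick (x), bare from 80 to 131 mm above the tag's underside; this point is 112 mm above the underside, in the mid-plane. Axes are those of the tag: pinch across x.
- stand: Dark steel stand fixed on the table: base plate 10 mm thick and 80 mm wide, from -45 to +175 mm along its x, with a yellow cross at its origin; a 16 mm post 260 mm tall stands at x = +150 mm. Origin: the cross, at table height.
- nozzle: White air nozzle clamped to the stand's post, 36 mm across, level. Origin: centre of its outlet, 170 to 230 mm above the table; its x axis runs back along the nozzle, away from the cross, so the air blows towards -x.
- spot (a point): Where the middle of the painted face belongs: on the nozzle's centreline, 70 mm in front of the outlet, straight above the yellow cross. Axes are the nozzle's: the tag held right has the same axes (its x towards the nozzle, z up).
- tag_red: The red tag, same shape and size as the blue one, standing in another slot of the rack (which tag is in which slot varies). Leave it there. Origin and axes as for the blue tag.
- tag_yellow: The yellow tag, same shape and size as the blue one, standing in another slot of the rack (which tag is in which slot varies). Leave it there. Origin and axes as for the blue tag.
- jar_blue: Closed blue paint jar with a black cap, 38 mm across, 75 mm tall, loose on the table. Leave it alone. Origin: centre of its underside.
- jar_teal: Closed teal paint jar with a black cap, 38 mm across, 75 mm tall, loose on the table. Leave it alone. Origin: centre of its underside.

How it is judged:
By the outcome, as a careful person would: the job done as asked, in the order asked, and still so for the second after the job is handed in, while the arm keeps its last pose, push and grip.
It also fails if it takes over 67 s, if anything falls off the work surface, if the arm or the gripper's body presses on something with over 40 N, if the wrist force passes 120 N, or if a joint passes its speed limit or range.

## Working session

There is one attempt and no reset: what is moved stays moved. The work goes in short steps, Python scripts to look and compute and a tool call to move; the robot and the scene stay as the last step left them, time stands still between calls to the robot, and variables do not carry over. Pictures are saved under pics/ and viewed, at most 10 in all, crops included, and the job is handed in when it is done.

Besides the shell and the picture viewer there is one more tool, called as name([rows], argument=value, ...), one row to a line, values as JSON. drive_tool: Moves the arm, as the interface text tells. Its arguments: {"type":"object","properties":{"deltas":{"type":"array"},"jaw":{"type":"number"},"force":{"type":"number"}},"required":["deltas"]}

```bash
ls; mkdir -p pics; cat > h.py <<'E'
import numpy as np, cv2, sys
from station import manip, vision
from scipy.spatial.transform import Rotation as R
def cam(n):
    c=vision.camera_model(n); K=np.array(c["camera_matrix"],float); r=np.array(c["rvec"],float); t=np.array(c["tvec"],float).reshape(3)
    return K,cv2.Rodrigues(r)[0],t
def ray(n,px,z):
    K,Rm,t=cam(n); d=Rm.T@np.linalg.inv(K)@np.array([px[0],px[1],1.]); o=-Rm.T@t
    return o+d*(z-o[2])/d[2]
def proj(n,P):
    K,Rm,t=cam(n); p=(np.atleast_2d(P)@Rm.T+t)@K.T
    return p[:,:2]/p[:,2:]
def tri(a,b):
    A=[];B=[]
    for n,px in (("scene",a),("top",b)):
        K,Rm,t=cam(n); P=K@np.c_[Rm,t]
        for i in (0,1): A.append(P[i,:3]-px[i]*P[2,:3]); B.append(px[i]*P[2,3]-P[i,3])
    return np.linalg.lstsq(np.array(A),np.array(B),rcond=None)[0] 
def snap(n,f,box=None,s=1):
    im=vision.snapshot(n); cv2.imwrite(f"pics/raw_{f}.png",im[...,::-1])
    if box: x,y,w,h=box; im=im[y:y+h,x:x+w]
    im=cv2.resize(im,None,fx=s,fy=s,interpolation=cv2.INTER_CUBIC); cv2.imwrite(f"pics/{f}.png",im[...,::-1]); return im
E
python3 - <<'E'
from h import *
snap("scene","s0",None,1.42); snap("top","t0",None,1.42)
s=manip.sense(); print(s)
for n in("scene","top"):
    K,Rm,t=cam(n); print(n,K.tolist(),(-Rm.T@t),Rm[2])
E
```

```text
pics
{'t': 0.1, 'q': array([-1.35950181e+00,  5.28362771e-01,  1.43379876e+00,  6.99378078e-06,
        1.18137722e+00, -1.78490273e-01]), 'qd': array([-0.00015665, -0.0009123 , -0.00300408,  0.00157212, -0.00074567,
        0.00061039]), 'tau': array([ 3.57599847e-04, -4.43301809e+01, -1.78586286e+01, -1.47235469e-04,
        3.85815161e-03, -1.55286932e-05]), 'tcp_pos': array([ 0.23737825, -0.57740586,  0.2016301 ]), 'tool_rot': array([ 9.81068308e-01,  1.93659570e-01, -1.27260553e-05, -9.72974340e-04]), 'force': array([ 0.32455935,  0.0901619 , -0.34537735]), 'ft_torque': array([0.03442013, 0.00575848, 0.01266314]), 'gripper_force': 0.0, 'finger_gap': 0.9988891818750562}
scene [[419.107788091432, 0.0, 282.3585817910467], [0.0, 419.107788091432, 213.95214619313006], [0.0, 0.0, 1.0]] [ 1.1373611  -0.11126856  0.87930738] [-0.58720652  0.1449949  -0.79634477]
top [[511.93935446701215, 0.0, 276.57168348915235], [0.0, 511.93935446701215, 203.89297170122356], [0.0, 0.0, 1.0]] [0.41166943 0.02680107 1.21303855] [ 0.18752799 -0.02845205 -0.9818471 ]
```

View pics/s0.png

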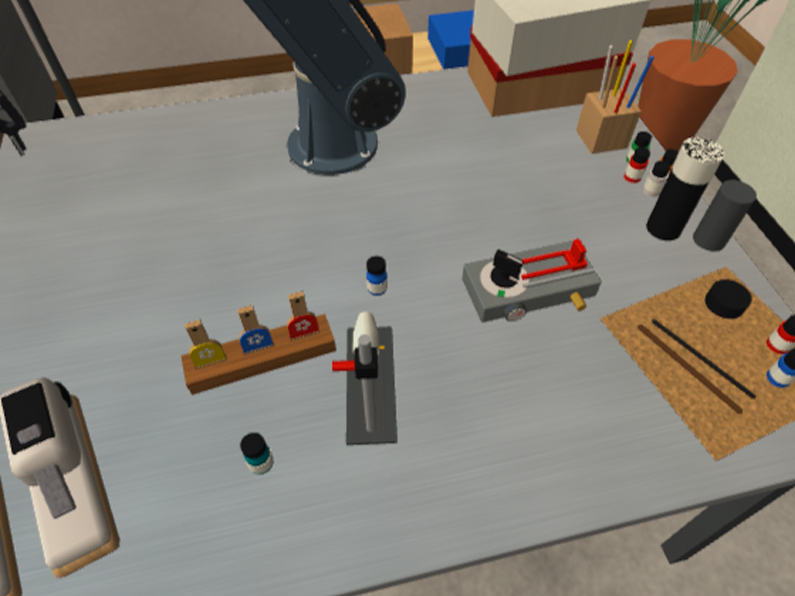

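View pics/t0.png

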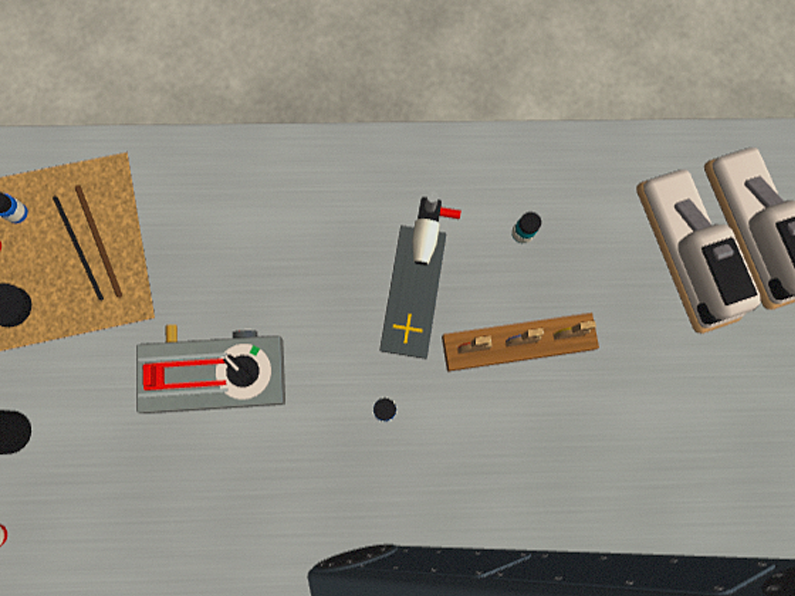

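The scene view shows the rack (order yellow, blue, red) around (260,350), the nozzle and stand at (370,380), and the regulator at (530,280). In the top view the regulator is at (210,375), the yellow cross at (407,328), the rack at (520,342), and the blue jar's cap at (385,409).

```bash
python3 - <<'E'
import cv2,numpy as np
s=cv2.imread('pics/raw_s0.png');t=cv2.imread('pics/raw_t0.png')
def c(im,x,y,w,h,k): 
    o=cv2.resize(im[y:y+h,x:x+w],None,fx=k,fy=k,interpolation=cv2.INTER_CUBIC)
    for i in range(0,w,10): cv2.line(o,(i*k,0),(i*k,12 if (x+i)%50 else 30),(255,0,255),1)
    for i in range(0,h,10): cv2.line(o,(0,i*k),(12 if (y+i)%50 else 30,i*k),(255,0,255),1)
    return o
a=c(t,90,220,120,75,4);b=c(s,320,160,110,75,4)
o=np.zeros((600,480,3),np.uint8);o[:300,:480]=a;o[300:,:440]=b;cv2.imwrite('pics/reg.png',o)
a=c(t,260,130,170,130,4)
cv2.imwrite('pics/rt.png',a)
cv2.imwrite('pics/rs.png',c(s,120,200,170,120,4))
E
```

```text
(no output)
```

View pics/reg.png

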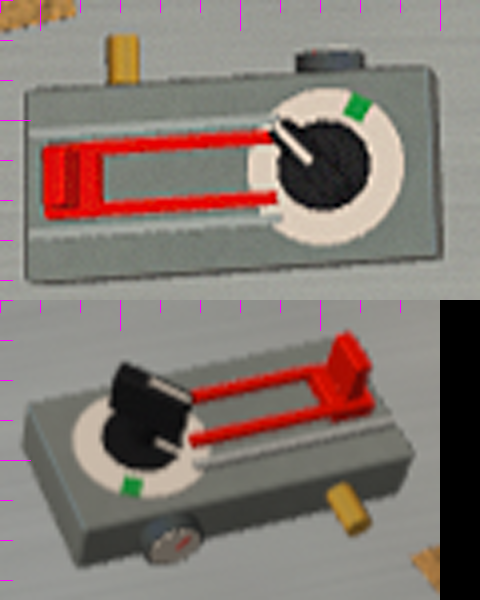

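View pics/rt.png

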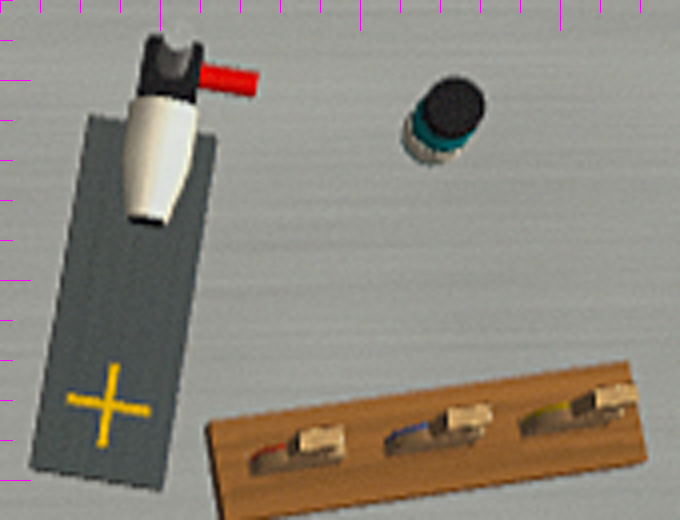

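View pics/rs.png

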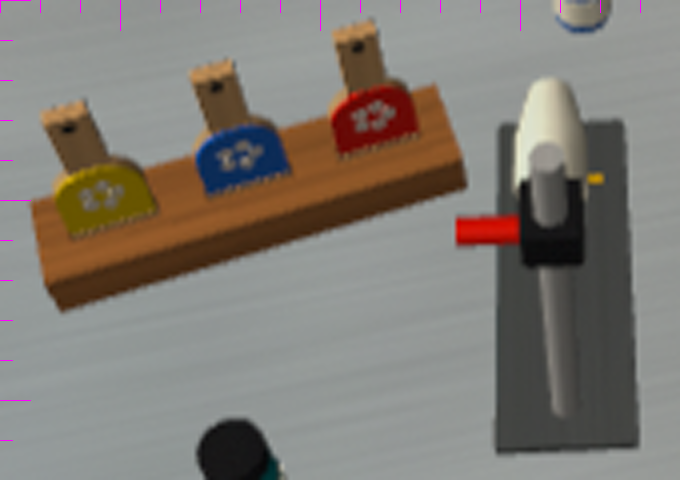

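The crops show:
- **Regulator:** the knob pointer is at the upper left (277,122) and the green band at (358,106) in the top view.
- **Rack and stand:** blue stands in the middle slot. The cross is at (109,406) and the nozzle outlet at about (148,220), in crop pixels.

Next I fit the poses.

```bash
cat > fit.py <<'E'
from h import *
from scipy.optimize import least_squares
T=lambda o:(lambda u,v:("top",o[0]+u/4,o[1]+v/4)); S=lambda o:(lambda u,v:("scene",o[0]+u/4,o[1]+v/4))
rt=T((90,220)); rs=lambda u,v:("scene",320+u/4,160+(v-300)/4); kt=T((260,130)); ks=S((120,200))
def fit(obs,x0):
    def f(p):
        r=[]
        for (n,u,v),P in obs:
            c,s=np.cos(p[2]),np.sin(p[2]); P=P(p) if callable(P) else P
            W=[p[0]+c*P[0]-s*P[1],p[1]+s*P[0]+c*P[1],P[2]]; r+=list(proj(n,W)[0]-[u,v])
        return np.array(r)
    s=least_squares(f,x0,loss="soft_l1"); return s.x,f(s.x).reshape(-1,2).round(1).tolist()
if __name__=="__main__":
    reg,r=fit([(rt(27,90),[.055,.17,.045]),(rt(432,67),[.055,-.06,.045]),(rt(437,255),[-.055,-.06,.045]),(rt(27,279),[-.055,.17,.045]),(rt(326,166),[0,0,.045]),
      (rs(28,402),[-.055,-.06,.045]),(rs(80,523),[.055,-.06,.045]),(rs(412,452),[.055,.17,.045])],[.4,.25,0]); print("reg",reg,r)
    for px in (rt(358,106),rs(132,487)):
        g=ray(px[0],px[1:],.045)[:2]-reg[:2]; print("green r,yaw",np.hypot(*g),np.arctan2(g[1],g[0]))
    for a,z in ((rt(277,122),.105),(rt(311,161),.105),(rt(277,122),.049),(rs(182,455),.049),(rs(150,378),.105),(rs(190,402),.105)):
        g=ray(a[0],a[1:],z)[:2]-reg[:2]; print("ptr r,yaw",z,np.hypot(*g),np.arctan2(g[1],g[0]))
    # tab top
    for a in (rt(65,176),rs(347,338)):
        g=ray(a[0],a[1:],.096)[:2]-reg[:2]; print("tab in reg",R.from_euler('z',-reg[2]).apply([*g,0]))
    st,r=fit([(kt(109,406),[0,0,.01]),(kt(90,116),[.175,.04,.01]),(kt(216,136),[.175,-.04,.01]),(kt(162,490),[-.045,-.04,.01]),(kt(32,468),[-.045,.04,.01]),
      (ks(496,452),[.175,-.04,.01]),(ks(638,446),[.175,.04,.01]),(ks(548,145),[.15,0,.26])],[.5,0,0]); print("stand",st,r)
    for h in (.17,.18,.19,.2,.21,.22,.23):
        c,s=np.cos(st[2]),np.sin(st[2]); o=lambda x,z:[st[0]+c*x,st[1]+s*x,z]
        print(h,"tip top scene",(proj("scene",o(.07,h+.01))[0]-[120,200])*4,"axis@post",(proj("scene",o(.15,h))[0]-[120,200])*4,"top tip",(proj("top",o(.07,h+.01))[0]-[260,130])*4)
    rk,r=fit([(kt(207,424),[.03,.125,.034]),(kt(628,361),[.03,-.125,.034]),(kt(647,462),[-.03,-.125,.034]),(kt(225,520),[-.03,.125,.034]),
      (ks(32,203),[-.03,-.125,.034]),(ks(433,85),[-.03,.125,.034]),(ks(466,162),[.03,.125,.034])],[.5,-.2,0]); print("rack",rk,r)
    c,s=np.cos(rk[2]),np.sin(rk[2])
    for y in(-.012,.012):
      for x in (-.005,.005):
        W=[rk[0]+c*x-s*y,rk[1]+s*x+c*y,.143]; print("handle top",(proj("top",W)[0]-[260,130])*4,(proj("scene",W)[0]-[120,200])*4)
    W=lambda x,y,z:[rk[0]+c*x-s*y,rk[1]+s*x+c*y,z]
    print("face mid",(proj("scene",W(.005,0,.067))[0]-[120,200])*4)
E
python3 fit.py
```

```text
reg [0.50625888 0.23315396 0.0402416 ] [[-0.8, -0.9], [-0.5, -1.0], [-0.1, 0.5], [-1.0, 0.9], [0.2, -0.1], [-2.6, -0.6], [-1.1, 1.3], [-0.3, 0.1]]
green r,yaw 0.03753273940843507 -0.47191078379509943
green r,yaw 0.03659815362264097 -0.35506688629954564
ptr r,yaw 0.105 0.025196533163220788 0.7149453947821688
ptr r,yaw 0.105 0.003091953619961875 -2.401272704924266
ptr r,yaw 0.049 0.03722011212562391 0.8426767886331171
ptr r,yaw 0.049 0.032268001949248844 0.9142414919780502
ptr r,yaw 0.105 0.003302485578453669 2.1528354247121366
ptr r,yaw 0.105 0.030045326846945428 0.728920834260354
tab in reg [-0.00175369  0.13149617  0.        ]
tab in reg [-0.00738754  0.14171781  0.        ]
stand [ 0.5750634  -0.03126906 -0.16944495] [[-0.3, -0.3], [-1.5, -0.7], [-0.5, -0.8], [0.5, 0.0], [-0.6, 0.4], [-0.8, -1.3], [-0.2, -1.8], [-0.9, 2.0]]
0.17 tip top scene [546.98865389 110.69307943] axis@post [552.40106693 256.45563587] top tip [141.96483938 227.74240178]
0.18 tip top scene [546.14873478  99.25834556] axis@post [551.5726003  245.88703065] top tip [143.15777574 223.44114294]
0.19 tip top scene [
[... 330 characters left out ...]
0.04080425]
0.22 tip top scene [542.62524717  51.28927024] axis@post [548.08876939 201.44440316] top tip [148.16128328 205.40046468]
0.23 tip top scene [541.70100275  38.70652405] axis@post [547.17267827 189.75798742] top tip [149.4735108  200.66908887]
rack [ 0.54856296 -0.21478298  0.11816419] [[-0.2, -1.7], [-0.4, -0.3], [-0.3, -0.3], [-0.7, -0.1], [-1.6, -1.1], [-0.1, -0.5], [-1.6, -0.9]]
handle top [490.79438292 420.60518778] [183.94600174  68.50662804]
handle top [487.45403145 402.02030406] [187.3981287   82.35388097]
handle top [446.2875024  426.74037437] [227.46628779  56.60862286]
handle top [443.01854256 408.12440333] [231.16782929  70.30513564]
face mid [235.86413798 154.09129796]
```

```bash
sed -i 's|o\[0\]+u/4,o\[1\]+v/4|o[0]+u/4-.375,o[1]+v/4-.375|g; s|320+u/4,160+(v-300)/4|320+u/4-.375,160+(v-300)/4-.375|' fit.py; python3 fit.py | egrep "reg|ptr|green|tab|stand|rack"
cat >> h.py <<'E'
def go(x,y,z,yaw):
    "delta in tool axes (mm, rad) to TCP target with tool-x yaw"
    s=manip.sense(); q=R.from_quat(s["tool_rot"]); d=q.inv().apply(np.array([x,y,z])-s["tcp_pos"])*1000
    a=q.as_matrix()[:,0]; cy=np.arctan2(a[1],a[0]); dy=(cy-yaw+np.pi)%(2*np.pi)-np.pi
    print("t",round(s["t"],2),"tcp",s["tcp_pos"].round(4),"yaw",cy.round(3),"zaxis",q.as_matrix()[:,2].round(3),"q",s["q"].round(2),"gap",round(s["finger_gap"]*85.4,1),"F",s["force"].round(1))
    print("need d",d.round(1),"turn",dy.round(3))
E
python3 -c "
from h import *
go(.506,.233,.2,.72)"
```

```text
reg [0.50647756 0.23361392 0.04018735] [[-0.7, -0.6], [-0.3, -0.7], [0.0, 0.8], [-0.9, 1.1], [0.4, 0.2], [-2.1, -0.2], [-0.5, 1.7], [0.2, 0.5]]
green r,yaw 0.037937509400428664 -0.45464230096871233
green r,yaw 0.035485906055311184 -0.39668341741372315
ptr r,yaw 0.105 0.02589071562903586 0.7101393649440714
ptr r,yaw 0.105 0.0024126450669141332 -2.3423498481617457
ptr r,yaw 0.049 0.03795179072343139 0.8370039890995725
ptr r,yaw 0.049 0.030528155918305298 0.9367582962926378
ptr r,yaw 0.105 0.003875754961431433 2.655076197489196
ptr r,yaw 0.105 0.028252187365927196 0.7415921971415619
tab in reg [-0.00114339  0.13184633  0.        ]
tab in reg [-0.00908745  0.14092099  0.        ]
stand [ 0.57572047 -0.03059457 -0.17528255] [[-0.2, -0.2], [-0.9, -0.6], [0.0, -0.5], [0.5, 0.2], [-0.6, 0.4], [-0.5, -0.8], [0.1, -1.1], [-0.6, 2.7]]
rack [ 0.54886352 -0.21432681  0.12114474] [[-0.0, -1.3], [-0.3, -0.2], [-0.1, -0.2], [-0.5, 0.3], [-1.1, -0.5], [0.4, -0.2], [-1.0, -0.6]]
t 0.1 tcp [ 0.2374 -0.5774  0.2016] yaw 0.39 zaxis [-0.     0.002 -1.   ] q [-1.36  0.53  1.43  0.    1.18 -0.18] gap 85.3 F [ 0.3  0.1 -0.3]
need d [ 556.4 -647.5    3.1] turn -0.33
```

drive_tool([
  [[26.5,-31,0,0],[53,-62,0,0],[79.5,-93,0,0],[106,-124,0,0],[132.5,-155,0,0]],
])

```text
t: 0.52
tcp_pos: [0.3012, -0.3822, 0.2021]
tool_rot: [0.981, 0.193, -0.0, -0.001]
force: [1.5, -0.2, -0.3]
finger_gap: 0.998
gripper_force: 0.0
```

drive_tool([
  [[26.5,-31,0,0],[53,-62,0,0],[79.5,-93,0,0],[106,-124,0,0],[132.5,-155,0,0]],
])

```text
t: 0.93
tcp_pos: [0.3648, -0.1886, 0.2024]
tool_rot: [0.981, 0.193, -0.0, -0.0]
force: [-0.1, -0.2, -0.2]
finger_gap: 1.0
gripper_force: 0.0
```

drive_tool([
  [[26.5,-31,0,0],[53,-62,0,0],[79.5,-93,0,0],[106,-124,0,0],[132.5,-155,0,0]],
])

```text
t: 1.35
tcp_pos: [0.4285, 0.0052, 0.2025]
tool_rot: [0.981, 0.194, -0.0, -0.0]
force: [1.1, -0.6, 0.4]
finger_gap: 1.005
gripper_force: 0.0
```

drive_tool([
  [[26.5,-31,0,0],[53,-62,0,0],[79.5,-93,0,0],[106,-124,0,0],[132.5,-155,0,0]],
])

```text
t: 1.77
tcp_pos: [0.492, 0.199, 0.2022]
tool_rot: [0.981, 0.194, -0.0, 0.0]
force: [0.9, -0.8, 0.0]
finger_gap: 1.001
gripper_force: 0.0
```

drive_tool([
  [[13,-14,0,-0.11],[26,-27,0,-0.22],[26,-27,0,-0.33],[26,-27,0,-0.33]],
])

```text
t: 2.1
tcp_pos: [0.5057, 0.2328, 0.2019]
tool_rot: [0.935, 0.354, -0.0, -0.0]
force: [-0.9, 0.0, -0.6]
finger_gap: 1.0
gripper_force: 0.0
```

```bash
python3 -c "
from h import *
go(.5065,.2335,.076,.72)"
```

```text
t 2.1 tcp [0.5057 0.2328 0.2019] yaw 0.724 zaxis [-0.001 -0.    -1.   ] q [ 0.23  0.44  1.61 -0.    1.1   1.08] gap 85.4 F [-0.9  0.  -0.6]
need d [  1.1   0.  125.9] turn 0.004
```

drive_tool([
  [[0,0,35,0],[1,0,70,0],[1,0,100,0],[1,0,118,0],[1,0,126,0]],
])

```text
t: 2.52
tcp_pos: [0.5041, 0.231, 0.0735]
tool_rot: [0.937, 0.35, -0.003, -0.0]
force: [-0.3, 0.1, -0.6]
finger_gap: 1.003
gripper_force: 0.0
```

drive_tool([
  [[0,0,0,0],[0,0,0,0],[0,0,0,0],[0,0,0,0],[0,0,0,0]],
], jaw=5, force=30)

```text
t: 2.93
tcp_pos: [0.5077, 0.2325, 0.0779]
tool_rot: [0.936, 0.352, 0.001, 0.0]
force: [0.1, -0.6, -0.4]
finger_gap: 0.3
gripper_force: 0.0
```

drive_tool([
  [[0,0,0,0],[0,0,0,0],[0,0,0,0],[0,0,0,0],[0,0,0,0]],
])

```text
t: 3.35
tcp_pos: [0.5067, 0.2323, 0.0766]
tool_rot: [0.936, 0.352, 0.0, 0.0]
force: [-0.2, -0.2, -0.2]
finger_gap: 0.061
gripper_force: 0.0
```

```bash
python3 -c "
from h import *
go(.5065,.2335,.076,.72)"
```

```text
t 3.35 tcp [0.5067 0.2323 0.0766] yaw 0.72 zaxis [ 0. -0. -1.] q [ 0.23  0.62  1.71 -0.    0.81  1.08] gap 5.2 F [-0.2 -0.2 -0.2]
need d [ 0.6 -1.   0.6] turn -0.0
```

The fingers closed to 5 mm without touching the bar, so I'll look before going on.

```bash
python3 - <<'E'
from h import *
s=vision.snapshot("scene");t=vision.snapshot("top")
c=lambda im,x,y:cv2.resize(im[y:y+100,x:x+133],None,fx=4,fy=4,interpolation=cv2.INTER_CUBIC)
a=cv2.resize(np.hstack([c(s,315,130),c(t,85,205)]),(800,300)); cv2.imwrite("pics/k1.png",a[...,::-1])
print(proj("scene",[.5067,.2323,.0766]),proj("top",[.5067,.2323,.0766]))
E
```

```text
[[354.77455027 187.92182137]] [[169.58053605 260.05181404]]
```

View pics/k1.png

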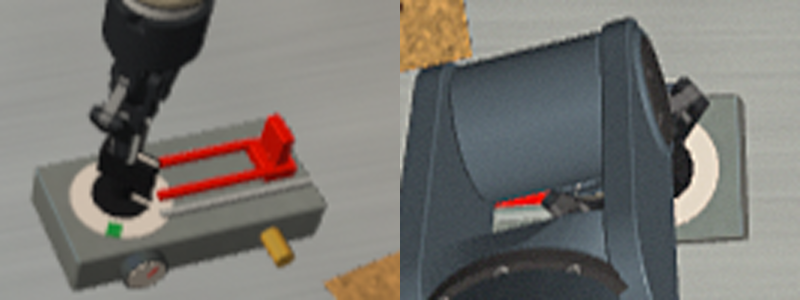

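The bar's end is visible at (150,165) beside the fingers, which appear to be on the bar. I'll command a full close to see whether something is between the pads.

drive_tool([
  [[0,0,0,0],[0,0,0,0],[0,0,0,0]],
], jaw=0, force=50)

```text
t: 3.7
tcp_pos: [0.5067, 0.2323, 0.0765]
tool_rot: [0.936, 0.352, -0.0, -0.0]
force: [-0.2, -0.2, 0.7]
finger_gap: 0.001
gripper_force: 0.0
```

```bash
python3 - <<'E'
from h import *
go(.5065,.2335,.076,.72)
s=vision.snapshot("scene")
a=cv2.resize(s[150:225,315:415],None,fx=8,fy=8,interpolation=cv2.INTER_CUBIC)
cv2.imwrite("pics/k2.png",a[...,::-1])
E
```

```text
t 3.7 tcp [0.5067 0.2323 0.0765] yaw 0.72 zaxis [-0. -0. -1.] q [ 0.23  0.62  1.71 -0.    0.81  1.08] gap 0.1 F [-0.2 -0.2  0.7]
need d [ 0.6 -1.   0.5] turn -0.0
```

View pics/k2.png

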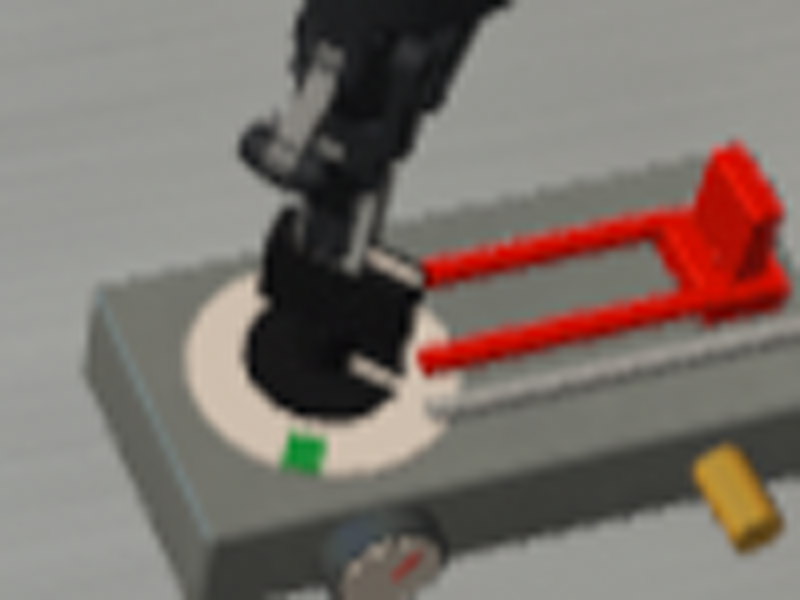

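The fingers seem to end at the bar's top (335,270), and the bar has not moved. I'll find the real fingertip height by image difference with the fingers open.

drive_tool([
  [[0,0,0,0],[0,0,0,0],[0,0,0,0],[0,0,0,0],[0,0,0,0]],
], jaw=85)

```text
t: 4.17
tcp_pos: [0.5066, 0.2323, 0.0765]
tool_rot: [0.936, 0.352, -0.0, -0.0]
force: [-0.5, -1.2, 0.3]
finger_gap: 0.713
gripper_force: 0.0
```

drive_tool([
  [[0,0,0,0],[0,0,0,0],[0,0,0,0],[0,0,0,0],[0,0,0,0]],
])

```text
t: 4.58
tcp_pos: [0.5067, 0.2323, 0.0765]
tool_rot: [0.936, 0.352, 0.0, -0.0]
force: [0.4, -0.2, -1.1]
finger_gap: 0.995
gripper_force: 0.0
```

```bash
python3 - <<'E'
from h import *
go(.5065,.2335,.076,.72)
s=vision.snapshot("scene"); cv2.imwrite("pics/raw_open.png",s[...,::-1])
b=cv2.imread("pics/raw_s0.png")[...,::-1]
m=np.abs(s.astype(int)-b).max(2)>25
x0,y0=325,150
print("    "+"".join(str((x0+i)//10%10) if (x0+i)%10==0 else " " for i in range(75)))
for y in range(y0,212): print(y,"".join("#" if v else "." for v in m[y,x0:x0+75]))
T=manip.sense(); q=R.from_quat(T["tool_rot"])
for dy in(-.05,.05):
  for dz in (0,-.013,-.03,-.042): print(dy,dz,proj("scene",T["tcp_pos"]+q.apply([0,dy,dz])))
E
```

```text
t 4.58 tcp [0.5067 0.2323 0.0765] yaw 0.72 zaxis [ 0.  0. -1.] q [0.23 0.62 1.71 0.   0.81 1.08] gap 84.9 F [ 0.4 -0.2 -1.1]
need d [ 0.6 -1.   0.5] turn -0.0
         3         4         5         6         7         8         9         
150 ............................##########################.....................
151 ...........................##########################......................
152 ...........................#########################.......................
153 ..........................#########################........................
154 ..........................#########################........................
155 ..........................########################.........................
156 ..........................########################.........................
157 .........................#######################...........................
158 .........................########################..........................
159 .....................##..########################..........................
160 ....................############################.........
[... 3722 characters left out ...]
........................................................
208 ...........................................................................
209 ...........................................................................
210 ...........................................................................
211 ...........................................................................
-0.05 0 [[364.3019635  176.02399493]]
-0.05 -0.013 [[365.12320384 172.59009631]]
-0.05 -0.03 [[366.22132977 167.99844028]]
-0.05 -0.042 [[367.0135134 164.6860381]]
0.05 0 [[344.794345  200.4286138]]
0.05 -0.013 [[345.45819615 197.07505708]]
0.05 -0.03 [[346.3468283  192.58598098]]
0.05 -0.042 [[346.98856707 189.3441287 ]]
```

The open fingertips look about 20–30 mm higher than the nominal TCP. I'll raise the tool into clear view with the fingers shut and measure that.

drive_tool([
  [[0,0,-30,0],[0,0,-60,0],[0,0,-90,0],[0,0,-90,0],[0,0,-90,0]],
], jaw=0)

```text
t: 5.05
tcp_pos: [0.508, 0.2327, 0.1684]
tool_rot: [0.936, 0.352, 0.002, 0.0]
force: [0.5, 0.3, 0.2]
finger_gap: 0.292
gripper_force: 0.0
```

drive_tool([
  [[0,0,0,0],[0,0,0,0],[0,0,0,0],[0,0,0,0],[0,0,0,0]],
])

```text
t: 5.47
tcp_pos: [0.5062, 0.2322, 0.1656]
tool_rot: [0.936, 0.352, -0.001, -0.0]
force: [0.6, 0.3, 0.7]
finger_gap: 0.001
gripper_force: 0.0
```

```bash
python3 - <<'E'
from h import *
go(.5065,.2335,.076,.72)
s=vision.snapshot("scene"); cv2.imwrite("pics/raw_up.png",s[...,::-1])
b=cv2.imread("pics/raw_s0.png")[...,::-1]
m=np.abs(s.astype(int)-b).max(2)>25
x0,y0=335,125
print("    "+"".join(str((x0+i)//10%10) if (x0+i)%10==0 else " " for i in range(60)))
for y in range(y0,175): print(y,"".join("#" if v else "." for v in m[y,x0:x0+60]))
T=manip.sense(); q=R.from_quat(T["tool_rot"])
for dx in (-.011,0,.011):
  for dz in (0,-.01,-.02,-.03): print(dx,dz,proj("scene",T["tcp_pos"]+q.apply([dx,0,dz])))
E
```

```text
t 5.47 tcp [0.5062 0.2322 0.1656] yaw 0.72 zaxis [-0.002 -0.    -1.   ] q [0.23 0.48 1.64 0.   1.02 1.08] gap 0.1 F [0.6 0.3 0.7]
need d [ 1.3 -0.7 89.6] turn -0.0
         4         5         6         7         8         9    
125 ......................#########################.............
126 ......................########################..............
127 ......................########################..............
128 ......................#######################...............
129 ......................###..##################...............
130 ......................##...#################................
131 ......................##...#################................
132 ......................#...#################.................
133 .........................##################.................
134 .........................##################.................
135 ................#####....#################..................
136 ................#####...#################...................
137 ...............########################.....................
138 ...............#######
[... 2158 characters left out ...]
.........................
172 ............................................................
173 ............................................................
174 ............................................................
-0.011 0 [[356.03991978 161.12458337]]
-0.011 -0.01 [[356.66536591 158.12612634]]
-0.011 -0.02 [[357.30102422 155.07871101]]
-0.011 -0.03 [[357.94714689 151.98112843]]
0 0 [[360.12612954 163.08857409]]
0 -0.01 [[360.78721371 160.09447783]]
0 -0.02 [[361.45913407 157.05130371]]
0 -0.03 [[362.14215926 153.95783507]]
0.011 0 [[364.24383454 165.06770265]]
0.011 -0.01 [[364.9410907  162.07812458]]
0.011 -0.02 [[365.64982074 159.03935075]]
0.011 -0.03 [[366.37031022 155.95015675]]
```

The shut fingertips image about 26–29 mm behind the reported TCP. That agrees with closing above the bar without contact. I'll confirm it with a light touch on the bar's top.

drive_tool([
  [[1,-1,35,0],[1,-1,65,0],[1,-1,82,0],[1,-1,87,0],[1,-1,87,0]],
])

```text
t: 5.93
tcp_pos: [0.5058, 0.2334, 0.0782]
tool_rot: [0.936, 0.352, -0.002, -0.0]
force: [0.0, 0.1, 0.1]
finger_gap: -0.003
gripper_force: 0.0
```

drive_tool([
  [[0,0,1,0],[0,0,2,0],[0,0,2,0]],
])

```text
t: 6.18
tcp_pos: [0.5078, 0.234, 0.0786]
tool_rot: [0.936, 0.352, 0.001, 0.0]
force: [0.1, -0.1, -0.8]
finger_gap: 0.001
gripper_force: 0.0
```

drive_tool([
  [[0,0,1,0],[0,0,2,0],[0,0,2,0]],
])

```text
t: 6.43
tcp_pos: [0.5074, 0.2339, 0.0763]
tool_rot: [0.936, 0.352, 0.001, 0.0]
force: [0.0, -0.5, 3.0]
finger_gap: -0.0
gripper_force: 1.7
```

Contact comes at a reported z of 0.0763, where the bar's top is at 0.105. The real fingertips are therefore 28.5 mm behind the reported TCP, and I'll apply that offset from now on. Next I grip the bar.

drive_tool([
  [[0,0,-15,0],[0,0,-25,0],[0,0,-25,0],[0,0,-25,0],[0,0,-25,0]],
], jaw=85)

```text
t: 6.85
tcp_pos: [0.5066, 0.2337, 0.1004]
tool_rot: [0.936, 0.352, -0.0, -0.0]
force: [-0.8, 0.2, -0.6]
finger_gap: 0.711
gripper_force: 0.0
```

drive_tool([
  [[0,0,0,0],[0,0,20,0],[0,0,40,0],[0,0,53,0],[0,0,53,0]],
])

```text
t: 7.27
tcp_pos: [0.5042, 0.233, 0.0445]
tool_rot: [0.936, 0.352, -0.003, -0.0]
force: [-0.2, 0.2, -0.5]
finger_gap: 0.996
gripper_force: 0.0
```

drive_tool([
  [[0,0,0,0],[0,0,0,0],[0,0,0,0],[0,0,0,0],[0,0,0,0]],
], jaw=5, force=30)

```text
t: 7.68
tcp_pos: [0.5073, 0.2339, 0.0483]
tool_rot: [0.936, 0.352, 0.001, 0.0]
force: [-0.8, 0.1, 1.0]
finger_gap: 0.296
gripper_force: 0.0
```

drive_tool([
  [[0,0,0,0],[0,0,0,0],[0,0,0,0],[0,0,0,0],[0,0,0,0]],
])

```text
t: 8.1
tcp_pos: [0.5061, 0.2353, 0.0484]
tool_rot: [0.936, 0.352, 0.0, -0.001]
force: [-1.8, 5.7, 4.1]
finger_gap: 0.156
gripper_force: 32.6
```

```bash
python3 -c "
from h import *
go(.5065,.2335,.048,-.43)"
```

```text
t 8.1 tcp [0.5061 0.2353 0.0484] yaw 0.719 zaxis [-0.     0.002 -1.   ] q [0.23 0.66 1.72 0.   0.75 1.08] gap 13.3 F [-1.8  5.7  4.1]
need d [-0.9  1.6  0.4] turn 1.149
```

drive_tool([
  [[0,-1.5,0,0.1],[0,-1.5,0,0.2],[0,-1.5,0,0.3],[0,-1.5,0,0.4],[0,-1.5,0,0.5]],
])

```text
t: 8.52
tcp_pos: [0.5057, 0.236, 0.0484]
tool_rot: [0.994, 0.107, 0.0, -0.001]
force: [-1.2, 3.8, 3.4]
finger_gap: 0.156
gripper_force: 32.6
```

drive_tool([
  [[0,0,0,0.1],[0,0,0,0.2],[0,0,0,0.3],[0,0,0,0.4],[0,0,0,0.5]],
])

```text
t: 8.93
tcp_pos: [0.5057, 0.2366, 0.0485]
tool_rot: [0.99, -0.142, 0.0, -0.001]
force: [-1.8, 6.8, 3.3]
finger_gap: 0.159
gripper_force: 32.5
```

drive_tool([
  [[0,0,0,0.08],[0,0,0,0.16],[0,0,0,0.16],[0,0,0,0.16]],
])

```text
t: 9.27
tcp_pos: [0.5058, 0.2368, 0.0485]
tool_rot: [0.976, -0.219, 0.0, -0.002]
force: [-2.2, 5.7, 3.5]
finger_gap: 0.157
gripper_force: 32.5
```

```bash
python3 - <<'E'
from h import *
go(.5065,.2335,.048,-.44)
E
```

```text
t 9.27 tcp [0.5058 0.2368 0.0485] yaw -0.442 zaxis [ 0.001  0.003 -1.   ] q [0.24 0.66 1.73 0.   0.75 2.25] gap 13.4 F [-2.2  5.7  3.5]
need d [2.  2.7 0.4] turn -0.002
```

drive_tool([
  [[0,0,0,0],[0,0,0,0],[0,0,0,0],[0,0,0,0],[0,0,0,0]],
], jaw=60)

```text
t: 9.68
tcp_pos: [0.5058, 0.2346, 0.0475]
tool_rot: [0.976, -0.218, -0.0, 0.0]
force: [0.3, -0.4, -1.4]
finger_gap: 0.699
gripper_force: 0.0
```

drive_tool([
  [[0,0,-30,0],[0,0,-60,0],[0,0,-90,0],[0,0,-90,0],[0,0,-90,0]],
])

```text
t: 10.1
tcp_pos: [0.5072, 0.235, 0.1393]
tool_rot: [0.976, -0.218, 0.002, -0.001]
force: [-0.6, -0.4, 0.4]
finger_gap: 0.703
gripper_force: 0.0
```

```bash
python3 - <<'E'
from h import *
go(.5003,.3737,.1385,.04)
E
```

```text
t 10.1 tcp [0.5072 0.235  0.1393] yaw -0.44 zaxis [ 0.004  0.001 -1.   ] q [ 0.23  0.52  1.67 -0.    0.95  2.25] gap 60.0 F [-0.6 -0.4  0.4]
need d [ -65.4 -122.5    0.9] turn -0.48
```

drive_tool([
  [[-17,-31,0,-0.12],[-34,-62,0,-0.24],[-51,-93,0,-0.36],[-65,-122,0,-0.48],[-65,-122,0,-0.48]],
])

```text
t: 10.52
tcp_pos: [0.498, 0.378, 0.1358]
tool_rot: [1.0, 0.024, -0.0, -0.001]
force: [0.9, -0.6, -0.4]
finger_gap: 0.706
gripper_force: 0.0
```

drive_tool([
  [[0,0,0,0],[0,0,0,0]],
])

```text
t: 10.68
tcp_pos: [0.4978, 0.3719, 0.1358]
tool_rot: [1.0, 0.02, -0.002, 0.001]
force: [0.4, -0.1, -0.1]
finger_gap: 0.703
gripper_force: 0.0
```

```bash
python3 - <<'E'
from h import *
go(.5003,.3737,.0415,.04)
s=vision.snapshot("scene");t=vision.snapshot("top")
c=lambda im,x,y:cv2.resize(im[y:y+75,x:x+100],None,fx=4,fy=4,interpolation=cv2.INTER_CUBIC)
cv2.imwrite("pics/k3.png",np.hstack([c(s,325,150),c(t,110,220)])[...,::-1])
E
```

```text
t 10.68 tcp [0.4978 0.3719 0.1358] yaw 0.039 zaxis [-0.003 -0.002 -1.   ] q [ 0.46  0.6   1.5  -0.    1.04  1.99] gap 60.0 F [ 0.4 -0.1 -0.1]
need d [ 2.9 -1.9 94.3] turn -0.001
```

View pics/k3.png

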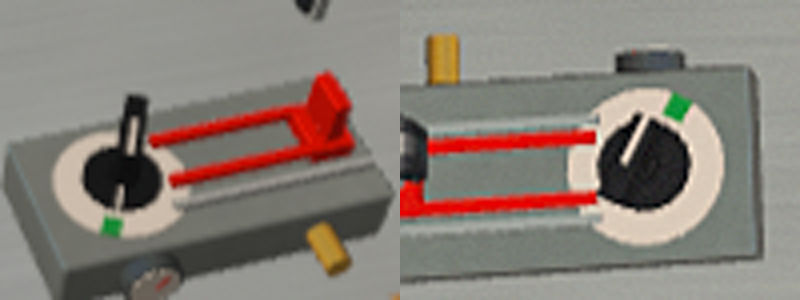

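The knob pointer, at (116,212) in the scene half, aims at the green patch at (112,227). The top half has the bar line (625,163)→(645,117) and green at (678,107). I'll put numbers on the difference.

```bash
python3 - <<'E'
from h import *
s=lambda u,v:(325+u/4-.375,150+v/4-.375); t=lambda u,v:(110+(u-400)/4-.375,220+v/4-.375)
y=lambda d:round(float(np.arctan2(d[1],d[0])),3)
c1=ray("top",t(645,165),.045); print("disc centre",c1)
print("green top",y(ray("top",t(678,107),.045)-c1)," bar line top",y(ray("top",t(645,117),.105)-ray("top",t(625,163),.105)))
print("scene pointer line",y(ray("scene",s(116,212),.049)-ray("scene",s(122,188),.049)),"bar line",y(ray("scene",s(128,153),.105)-ray("scene",s(137,119),.105)))
for c in ([.506,.2365,0],c1): print("green scene",y(ray("scene",s(112,227),.045)-c),"tip",y(ray("scene",s(116,212),.049)-c))
E
```

```text
disc centre [0.50742674 0.23506565 0.045     ]
green top -0.508  bar line top -0.396
scene pointer line -0.523 bar line -0.533
green scene -0.463 tip -0.435
green scene -0.445 tip -0.408
```

The pointer is within about 0.05 rad of the band's middle, inside the ±0.17 limit. Next is the lock.

drive_tool([
  [[1,-1,30,0],[1,-1,60,0],[1,-1,80,0],[1,-1,93,0],[1,-1,93,0]],
])

```text
t: 11.2
tcp_pos: [0.4981, 0.3716, 0.0415]
tool_rot: [1.0, 0.019, -0.003, 0.002]
force: [0.2, -1.0, -0.5]
finger_gap: 0.701
gripper_force: 0.0
```

drive_tool([
  [[0,0,0,0],[0,0,0,0],[0,0,0,0],[0,0,0,0],[0,0,0,0]],
], jaw=4, force=30)

```text
t: 11.62
tcp_pos: [0.501, 0.3744, 0.0462]
tool_rot: [1.0, 0.02, 0.001, -0.001]
force: [0.1, 0.4, 3.9]
finger_gap: 0.129
gripper_force: 34.0
```

drive_tool([
  [[0,0,0,0],[0,0,0,0],[0,0,0,0]],
])

```text
t: 11.87
tcp_pos: [0.501, 0.3745, 0.0462]
tool_rot: [1.0, 0.02, 0.001, -0.0]
force: [0.8, -1.6, 5.9]
finger_gap: 0.133
gripper_force: 34.3
```

```bash
python3 - <<'E'
from h import *
go(.5058-.04*.095,.2365+.095,.0415,.04)
E
```

```text
t 11.87 tcp [0.501  0.3745 0.0462] yaw 0.04 zaxis [ 0.003  0.001 -1.   ] q [ 0.46  0.73  1.55 -0.    0.86  1.99] gap 11.3 F [ 0.8 -1.6  5.9]
need d [-0.8 43.   4.6] turn 0.0
```

drive_tool([
  [[0,9,-1,0],[0,18,-1,0],[0,27,-1,0],[0,35,-1,0],[0,40,-1,0]],
])

```text
t: 12.28
tcp_pos: [0.5028, 0.333, 0.0462]
tool_rot: [1.0, 0.019, 0.001, -0.0]
force: [2.5, 2.0, 3.3]
finger_gap: 0.131
gripper_force: 34.0
```

drive_tool([
  [[0,2,0,0],[0,4,0,0],[0,5,0,0],[0,5,0,0]],
])

```text
t: 12.62
tcp_pos: [0.5029, 0.3313, 0.0462]
tool_rot: [1.0, 0.019, 0.002, -0.002]
force: [1.0, 8.0, 3.8]
finger_gap: 0.132
gripper_force: 34.0
```

```bash
python3 - <<'E'
from h import *
go(.5058-.04*.095,.2365+.095,.0415,.04)
E
```

```text
t 12.62 tcp [0.5029 0.3313 0.0462] yaw 0.038 zaxis [ 0.003  0.004 -1.   ] q [0.4  0.71 1.61 0.   0.82 1.92] gap 11.3 F [1.  8.  3.8]
need d [-0.9 -0.3  4.7] turn -0.002
```

drive_tool([
  [[0,2,0,0],[0,3,0,0],[0,3,0,0]],
])

```text
t: 12.87
tcp_pos: [0.503, 0.3312, 0.0462]
tool_rot: [1.0, 0.019, 0.002, -0.005]
force: [0.4, 17.1, 1.2]
finger_gap: 0.126
gripper_force: 33.7
```

drive_tool([
  [[0,-4,0,0],[0,-4,0,0],[0,-4,0,0],[0,-4,0,0],[0,-4,0,0]],
], jaw=50)

```text
t: 13.28
tcp_pos: [0.5009, 0.3291, 0.0449]
tool_rot: [1.0, 0.02, -0.001, 0.001]
force: [0.1, 0.4, 0.6]
finger_gap: 0.585
gripper_force: 0.0
```

drive_tool([
  [[0,0,-30,0],[0,0,-65,0],[0,0,-100,0],[0,0,-140,0],[0,0,-150,0]],
], jaw=80)

```text
t: 13.7
tcp_pos: [0.505, 0.331, 0.2019]
tool_rot: [1.0, 0.02, 0.005, -0.002]
force: [-0.1, -0.1, 1.0]
finger_gap: 0.939
gripper_force: 0.0
```

```bash
python3 - <<'E'
from h import *
go(.5489,-.2143,.19,.121+np.pi/2)
E
```

```text
t 13.7 tcp [0.505  0.331  0.2019] yaw 0.039 zaxis [ 0.01   0.004 -1.   ] q [ 0.4   0.49  1.5  -0.    1.14  1.93] gap 80.2 F [-0.1 -0.1  1. ]
need d [ 22.4 546.6  10.1] turn -1.653
```

The lock hit a firm stop (17 N with no further travel), so it is home. Now I go to the rack.

drive_tool([
  [[-4,39,0,0],[-8,78,0,0],[-12,117,0,0],[-16,156,0,0],[-20,195,0,0]],
])

```text
t: 14.12
tcp_pos: [0.4884, 0.1324, 0.1953]
tool_rot: [1.0, 0.02, -0.0, 0.0]
force: [0.7, 0.0, -0.9]
finger_gap: 0.937
gripper_force: 0.0
```

drive_tool([
  [[-4,40,0,-0.11],[-8,80,0,-0.22],[-10,120,0,-0.33],[-10,160,0,-0.44],[-10,200,0,-0.55]],
])

```text
t: 14.53
tcp_pos: [0.486, -0.0536, 0.1953]
tool_rot: [0.958, 0.285, -0.001, -0.0]
force: [0.8, -0.0, -0.3]
finger_gap: 0.937
gripper_force: 0.0
```

```bash
python3 - <<'E'
from h import *
go(.5489,-.2143,.19,.121+np.pi/2)
E
```

```text
t 14.53 tcp [ 0.486  -0.0536  0.1953] yaw 0.579 zaxis [-0.001  0.    -1.   ] q [-0.34  0.36  1.77 -0.    1.01  0.65] gap 80.0 F [ 0.8 -0.  -0.3]
need d [-35.3 169.    5.2] turn -1.113
```

drive_tool([
  [[-7,35,0,-0.12],[-14,70,0,-0.24],[-21,105,0,-0.36],[-28,140,0,-0.48],[-35,160,0,-0.6]],
])

```text
t: 14.95
tcp_pos: [0.5459, -0.2093, 0.1952]
tool_rot: [0.832, 0.555, 0.0, 0.001]
force: [0.5, 0.1, -0.3]
finger_gap: 0.934
gripper_force: 0.0
```

drive_tool([
  [[0,0,0,-0.12],[0,0,0,-0.24],[0,0,0,-0.36],[0,0,0,-0.48],[0,0,0,-0.51]],
])

```text
t: 15.37
tcp_pos: [0.5438, -0.2052, 0.1949]
tool_rot: [0.664, 0.747, -0.0, -0.001]
force: [0.0, 0.1, -0.3]
finger_gap: 0.937
gripper_force: 0.0
```

drive_tool([
  [[0,0,0,0],[0,0,0,0],[0,0,0,0]],
])

```text
t: 15.62
tcp_pos: [0.5443, -0.205, 0.1953]
tool_rot: [0.666, 0.746, -0.0, -0.0]
force: [-0.5, 0.5, 0.0]
finger_gap: 0.936
gripper_force: 0.0
```

```bash
python3 - <<'E'
from h import *
go(.5489,-.2143,.0765,.121+np.pi/2)
E
```

```text
t 15.62 tcp [ 0.5443 -0.205   0.1953] yaw 1.683 zaxis [-0.001  0.    -1.   ] q [-0.55  0.48  1.55 -0.    1.11 -0.66] gap 79.9 F [-0.5  0.5  0. ]
need d [ -9.8   3.6 118.8] turn -0.008
```

drive_tool([
  [[-5,2,0,-0.008],[-10,4,30,-0.008],[-10,4,65,-0.008],[-10,4,95,-0.008],[-10,4,117,-0.008]],
])

```text
t: 16.03
tcp_pos: [0.549, -0.2143, 0.0761]
tool_rot: [0.663, 0.749, -0.0, -0.001]
force: [0.8, 1.1, -0.0]
finger_gap: 0.937
gripper_force: 0.0
```

drive_tool([
  [[0,0,0,0],[0,0,0,0],[0,0,0,0]],
])

```text
t: 16.28
tcp_pos: [0.551, -0.2153, 0.0797]
tool_rot: [0.663, 0.749, 0.0, 0.001]
force: [0.5, -0.5, -0.3]
finger_gap: 0.939
gripper_force: 0.0
```

drive_tool([
  [[0,0,0,0],[0,0,0,0],[0,0,0,0],[0,0,0,0],[0,0,0,0]],
], jaw=3, force=25)

```text
t: 16.7
tcp_pos: [0.5501, -0.2146, 0.0792]
tool_rot: [0.663, 0.749, 0.0, 0.001]
force: [0.8, -0.1, -0.0]
finger_gap: 0.225
gripper_force: 0.0
```

drive_tool([
  [[0,0,0,0],[0,0,0,0],[0,0,0,0],[0,0,0,0],[0,0,0,0]],
])

```text
t: 17.12
tcp_pos: [0.5497, -0.2146, 0.079]
tool_rot: [0.663, 0.749, -0.0, 0.0]
force: [-2.4, -0.4, 5.7]
finger_gap: 0.111
gripper_force: 28.3
```

```bash
python3 - <<'E'
from h import *
go(.5489,-.2143,.078,.121+np.pi/2)
E
```

```text
t 17.12 tcp [ 0.5497 -0.2146  0.079 ] yaw 1.693 zaxis [-0. -0. -1.] q [-0.56  0.65  1.63 -0.    0.87 -0.68] gap 9.5 F [-2.4 -0.4  5.7]
need d [ 0.4 -0.8  1. ] turn 0.001
```

The handle is gripped (9.5 mm). Lift straight up.

drive_tool([
  [[0,0,-15,0],[0,0,-40,0],[0,0,-75,0],[0,0,-110,0],[0,0,-145,0]],
])

```text
t: 17.53
tcp_pos: [0.5495, -0.2141, 0.2241]
tool_rot: [0.663, 0.749, 0.0, -0.001]
force: [0.8, -0.3, -0.5]
finger_gap: 0.11
gripper_force: 27.5
```

drive_tool([
  [[0,0,-15,0],[0,0,-25,0],[0,0,-25,0],[0,0,-25,0]],
])

```text
t: 17.87
tcp_pos: [0.5494, -0.2141, 0.2476]
tool_rot: [0.663, 0.749, -0.0, -0.001]
force: [0.0, -0.1, -1.5]
finger_gap: 0.11
gripper_force: 27.5
```

```bash
python3 - <<'E'
from h import *
go(.5708,-.0297,.2075,-.175+np.pi/2)
# nozzle height: white silhouettes from first images
b=cv2.imread("pics/raw_s0.png")[...,::-1].astype(int); x=b[210:245,246:272]
for y in range(214,250): 
    r=b[y,240:275]; w=[240+i for i in range(35) if r[i].min()>165 and r[i][0]-r[i][2]>8]
    print(y,(w[0],w[-1]) if w else "",end="; ")
b=cv2.imread("pics/raw_t0.png")[...,::-1].astype(int); print()
for y in range(150,192):
    r=b[y,280:315]; w=[280+i for i in range(35) if r[i].min()>165 and r[i][0]-r[i][2]>8]
    print(y,(w[0],w[-1]) if w else "",end="; ")
E
```

```text
t 17.87 tcp [ 0.5494 -0.2141  0.2476] yaw 1.692 zaxis [-0.001  0.001 -1.   ] q [-0.56  0.43  1.47  0.    1.24 -0.68] gap 9.4 F [ 0.  -0.1 -1.5]
need d [180.4  43.7  40.2] turn 0.297
214 ; 215 ; 216 ; 217 ; 218 ; 219 ; 220 (254, 257); 221 (253, 257); 222 (252, 257); 223 (252, 257); 224 (252, 257); 225 (251, 257); 226 (251, 257); 227 (251, 257); 228 (251, 257); 229 (250, 258); 230 (250, 258); 231 (250, 258); 232 (250, 258); 233 (249, 258); 234 (249, 258); 235 (249, 255); 236 (249, 253); 237 (249, 252); 238 (249, 252); 239 (249, 251); 240 (249, 251); 241 (249, 251); 242 (249, 251); 243 (249, 251); 244 (249, 249); 245 (249, 249); 246 ; 247 ; 248 ; 249 ; 
150 ; 151 (293, 293); 152 ; 153 ; 154 ; 155 (299, 304); 156 (299, 303); 157 (299, 309); 158 (299, 309); 159 (299, 308); 160 (298, 308); 161 (298, 308); 162 (298, 308); 163 (298, 308); 164 (297, 307); 165 (297, 307); 166 (297, 307); 167 (297, 307); 168 (297, 307); 169 (297, 307); 170 (297, 306); 171 (297, 306); 172 (297, 306); 173 (297, 306); 174 (296, 305); 175 (296, 305); 176 (296, 305); 177 (296, 304); 178 (296, 304); 179 (295, 303); 180 (295, 303); 181 (295, 302); 182 (295, 302); 183 (297, 302); 184 (301, 301); 185 ; 186 ; 187 ; 188 ; 189 ; 190 ; 191 ;
```

The nozzle height comes to about 0.199 from both views, so the TCP target is z = 0.211.

drive_tool([
  [[36,6,0,0.06],[72,14,0,0.12],[108,24,0,0.18],[144,34,0,0.24],[180,44,0,0.297]],
])

```text
t: 18.28
tcp_pos: [0.5701, -0.0286, 0.2457]
tool_rot: [0.768, 0.641, -0.002, -0.002]
force: [0.4, 0.2, -0.7]
finger_gap: 0.112
gripper_force: 27.5
```

drive_tool([
  [[0,0,12,0],[0,0,24,0],[0,0,36,0],[0,0,36,0],[0,0,36,0]],
])

```text
t: 18.7
tcp_pos: [0.57, -0.03, 0.21]
tool_rot: [0.766, 0.642, -0.002, -0.002]
force: [-0.5, -1.1, -0.1]
finger_gap: 0.114
gripper_force: 27.5
```

```bash
python3 - <<'E'
from h import *
go(.5708,-.0297,.211,-.175+np.pi/2)
s=vision.snapshot("scene");t=vision.snapshot("top")
cv2.imwrite("pics/raw_fs.png",s[...,::-1]);cv2.imwrite("pics/raw_ft.png",t[...,::-1])
c=lambda im,x,y:cv2.resize(im[y:y+110,x:x+80],None,fx=5,fy=5,interpolation=cv2.INTER_CUBIC)
cv2.imwrite("pics/f.png",np.hstack([c(s,215,150),c(t,245,145)])[...,::-1])
E
```

```text
t 18.7 tcp [ 0.57 -0.03  0.21] yaw 1.395 zaxis [-0.006  0.002 -1.   ] q [-0.25  0.45  1.56  0.    1.14 -0.07] gap 9.8 F [-0.5 -1.1 -0.1]
need d [ 0.4  0.8 -1.1] turn -0.0
```

View pics/f.png

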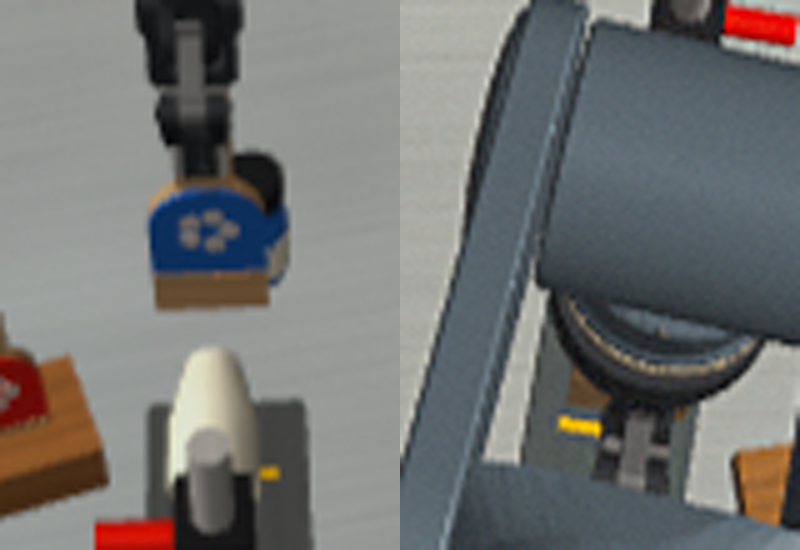

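The tag hangs upright with the blue face towards the nozzle. Its foot corners are at (156,308) and (268,305), and the paint's lower edge is at y=272. I'll compare these with the wanted pose.

```bash
python3 - <<'E'
from fit import *
o=lambda u,v:("scene",215+u/5-.4,150+v/5-.4)
obs=[(o(156,308),(-.025,-.055)),(o(268,305),(.025,-.055)),(o(153,272),(-.025,-.029)),(o(268,272),(.025,-.029)),(o(210,230),(0,0))]
c,s=np.cos(-.175),np.sin(-.175)
for (n,u,v),(y,dz) in obs:
    W=[.5757-s*y,-.0306+c*y,.199+dz]; print((proj(n,W)[0]-[u,v]).round(2))
W=np.array([.5757,-.0306,.199])
for d in np.eye(3)*.005: print("5mm",(proj("scene",W+d)-proj("scene",W)).round(2))
# free fit of face centre x fixed: solve y,z,yaw
def f(p):
    c,s=np.cos(p[2]),np.sin(p[2]); r=[]
    for (n,u,v),(y,dz) in obs: r+=list(proj(n,[.5757-s*y,p[0]+c*y,p[1]+dz])[0]-[u,v])
    return r
q=least_squares(f,[-.03,.199,-.175]); print(q.x,np.round(q.fun,1))
# nozzle in same frame
for h in (.19,.195,.2,.205): print(h,proj("scene",[.5757+c*.07,-.0306+s*.07,h+.01]).round(1))
E
```

```text
[-0.2   0.77]
[0.02 0.4 ]
[-0.37  0.64]
[-0.23 -0.33]
[-0.78 -0.02]
5mm [[0.46 1.78]]
5mm [[ 2.33 -0.41]]
5mm [[-0.11 -1.52]]
[-0.02986821  0.19976554 -0.21249857] [ 0.1  0.2  0.3  0.5 -0.1  0.   0.1 -0.3 -0.5 -0.3]
0.19 [[256.5 222.1]]
0.195 [[256.4 220.6]]
0.2 [[256.3 219.1]]
0.205 [[256.2 217.6]]
```

The tag is within about 1 mm of the wanted pose. Now I settle and check the regulator once more.

drive_tool([
  [[0,0.5,0,0],[0,0.5,0,0],[0,0.5,0,0],[0,0.5,0,0],[0,0.5,0,0]],
])

```text
t: 19.22
tcp_pos: [0.5723, -0.0307, 0.2128]
tool_rot: [0.766, 0.642, 0.0, 0.0]
force: [0.0, 0.1, -2.2]
finger_gap: 0.113
gripper_force: 27.5
```

```bash
python3 - <<'E'
from h import *
go(.5708,-.0297,.211,-.175+np.pi/2)
s=vision.snapshot("scene");t=vision.snapshot("top")
c=lambda im,x,y:cv2.resize(im[y:y+75,x:x+100],None,fx=4,fy=4,interpolation=cv2.INTER_CUBIC)
cv2.imwrite("pics/g.png",np.hstack([c(s,325,150),c(t,110,220)])[...,::-1])
E
```

```text
t 19.22 tcp [ 0.5723 -0.0307  0.2128] yaw 1.395 zaxis [ 0.001 -0.    -1.   ] q [-0.25  0.45  1.55  0.    1.14 -0.07] gap 9.6 F [ 0.   0.1 -2.2]
need d [ 0.7 -1.6  1.8] turn -0.001
```

View pics/g.png

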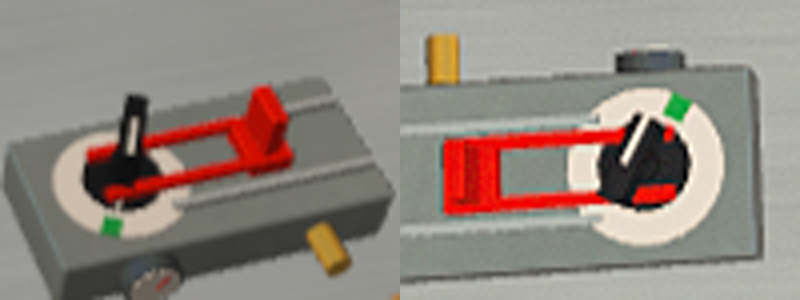

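The lock is home around the neck and the knob still points at the green band. A last small correction, then I hand in.

drive_tool([
  [[0.5,-1.2,1.5,0],[0.5,-1.2,1.5,0],[0.5,-1.2,1.5,0],[0.5,-1.2,1.5,0],[0.5,-1.2,1.5,0]],
])

```text
t: 19.73
tcp_pos: [0.5711, -0.0298, 0.211]
tool_rot: [0.766, 0.642, -0.0, -0.0]
force: [-0.9, 0.0, -0.4]
finger_gap: 0.108
gripper_force: 27.5
```

drive_tool([
  [[0,0,0,0],[0,0,0,0],[0,0,0,0],[0,0,0,0],[0,0,0,0]],
])

```text
t: 20.15
tcp_pos: [0.5711, -0.0298, 0.211]
tool_rot: [0.766, 0.642, 0.0, 0.0]
force: [0.3, 0.3, -1.3]
finger_gap: 0.11
gripper_force: 27.5
```

```bash
python3 - <<'E'
from h import *
go(.5708,-.0297,.211,-.175+np.pi/2)
print(manip.sign_off())
E
```

```text
t 20.15 tcp [ 0.5711 -0.0298  0.211 ] yaw 1.395 zaxis [ 0.  0. -1.] q [-0.25  0.45  1.56  0.    1.14 -0.07] gap 9.4 F [ 0.3  0.3 -1.3]
need d [ 0.1 -0.3  0. ] turn -0.0
the job is handed in; nothing more can be done
None
```

Job handed in at 20.2 s (verdict not shown): pointer in the green band, lock home against its stop, and the blue tag held by its handle at the spot in front of the nozzle, within about 1–2 mm by my camera measurements.

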